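Set a relay lever and lock its castle nut ready for the split pin

ROBOT

A 6-joint arm with a two-finger parallel gripper is mounted at the origin on the work surface. World frame = base frame: x ahead of the robot, y to its left, z up, the work surface at z = 0. Lengths are in m, angles in rad, forces in N, time in s.
With the tool pointing down it reaches from about 0.375 to 0.825 m from the base axis. Payload 5.5 kg.
Tool frame: the origin (TCP) lies at the very end of the fingers, on their centre line; the grasp point (between the pads) lies 19 mm behind it; z points along the fingers, y is the line along which they close (so a half turn about z gives the same grasp; the last joint's range is limited). The gripper opens to 85 mm and grips with 20 to 120 N. Pads are 22 mm wide; open, the fingers measure 114 mm over their backs; the gripper's body (76 mm by 85 mm) begins 54 mm behind the grasp point. The pads swing forward as they close: fully open they stand 13 mm farther back than shut.
Start: joints at [-1.108, 0.314, -0.047, 1.21, 0, 1.571], TCP at [0.268, -0.537, 0.231] pointing down, gripper open.
Joint ranges: [-2.67, 2.67], [-0.69, 1.73], [-1.03, 1.25], [-2.08, 2.16], [-1.42, 1.45], [-3.14, 3.14]. Speed limits (rad/s): [2.39, 2.39, 3.01, 3.14, 3.14, 3.14].

INTERFACE

Orientations are given as a unit quaternion [w, x, y, z].
In Python, from station import manip gives the robot as it stands.
- The arm moves only by the tool apply_moves, never from a script. Its argument "targets" is a list of rows, each an object with "translation": the shift along the world's x, y, z in cm, a list of three; "twist": the turn about the world's z in degrees; "gripper": the finger opening in cm, from 0 to 8.54. In form: [{"translation": [x, y, z], "twist": twist, "gripper": gripper}, ...]. A call has 1 to 8 rows; each row is the pose to reach, as a shift and turn from the pose commanded when the call began; what a row does not reach only later rows make up. A row lasts 1/8 s, in which the tool goes at most 62.5 mm and 10.7 degrees, less where a joint would pass 70% of its speed; a pose out of reach is approached as far as the arm can. A call with a gripper value outside its range is refused whole. The fingers move at their own pace and stop on an object; "grip_force" is the grip in N (left out, the last holds). Time passes only in rows, so rows that repeat a pose let the fingers close. It gives the time, the measured TCP pose, the force, the opening and the grip force at its end, in the units of the state.
- manip.state(): the state, without advancing time (a new reading comes with each control period).
- manip.camera(name): name is "side" or "top" or "wrist"; returns the picture (384x512x3 uint8, red, green, blue); there is no depth.
- manip.camera_params(name): a dict with "intrinsics" (3x3 intrinsics, pixels), "xyz" and "attitude" of the camera in the world; the wrist camera has in their place "hand_eye" (4x4, takes a point from camera to tool coordinates, whose origin is the TCP and whose axes are the flange's). Camera axes: x right, y up, looking along -z (the intrinsics and any distortion apply to the point x, -y, -z); pixel columns grow to the right and rows downward; lengths in m; the calibration is good to about 2 mm. The wrist camera is an equidistant fisheye: a pixel r from the principal point sees the ray r / f radians off the axis. A picture is of the moment at which its call begins: read the wrist's pose just before it. camera_params takes no time and is no camera call.
- manip.finish_job(): hands the job in; it is judged then, once.
The state is a dict: "clock": time; "q": joint angles; "joint_vel": joint speeds; "effort": joint torques, N m; "position": TCP position; "orientation": TCP orientation; "ft_force": force on the tool from outside, world axes, zero at the start; "ft_torque": the same for the moment, N m; "gripper_width": finger opening in m; "gripper_force": force on a finger pad.
Only numpy, scipy, OpenCV 4.12 (cv2) and the standard library are available. Lean on these libraries where they do the work, as an engineer would, in place of code of your own. Each camera call takes 0.05 s, during which the arm holds its last target. There are 200 camera calls.

TASK

Tap the loose relay lever sideways, from one side or the other, until it points straight at the tall pointed index pin. Then tighten the slack castle nut on its pivot stud until it is hard down on the washer, and turn it just a little further, to the first slot that lines up with the cotter hole (the bright line across the stud's end shows which way the hole runs), without backing it off. Leave the lever on its mark, and everything else on the bench where it is.

Things in the scene. Friction and masses are not known exactly. Their poses are not given: they have to be found in the camera images.
- stud_end (a point): centre of the flat top end of the M36 pivot stud, which stands upright and is fixed; 134 mm above the bench. x axis, either way: the direction of the 6.6 mm cotter hole drilled right through the stud 126.5 mm above the bench. A 3 mm wide bright line scribed across the 36 mm stud end runs the same way.
- slot_a (a point): point on the axis of the M36 castle nut, 22.5 mm above its underside (115 to 117 mm above the bench); x axis, either way, along one pair of opposite crown slots. Hexagon 55 mm across flats, 29 mm high; above it a crown 50 mm across, 9 mm high, six slots 7 mm wide, each over the middle of a flat: fingers closing along a slot's line take two parallel flats
- slot_b (a point): the same point, x axis along the second pair of slots, 60 degrees from slot_a. The nut stands on a thrust washer 66 mm across, 5 mm thick, its top 93 mm above the bench: fingertips must stay above it. Nothing else rises above 88 mm within 95 mm of the axis
- slot_c (a point): the same point, x axis along the third pair of slots, 120 degrees from slot_a. Right-hand thread: clockwise from above tightens; the nut sinks 3 mm per turn while slack
- nut (a joint): turn of the nut on its thread (rad), clockwise from above positive: negative while slack (starts -2.4 to -1.0), 0 when hard down on the washer. Turns easily (about 0.1 N m) until then; from there nut and washer turn on together and this stays at 0. Turning the nut back makes it negative: slack again
- thrust_washer (a joint): how far nut and washer have been turned together under load (rad), clockwise from above positive; stiff (about 0.6 N m), stays where left, and stands still while the nut is slack. Starts between 0.2 and 0.8, hard end at 1.45. With the nut tight the first slot to come up lines up with the cotter hole at 1.047
- lever_end (a point): centre of the small eye at the free end of the relay lever, a dark forged steel lever lying level; 150 mm from the pivot (stud) axis, 72 mm above the bench. The eye is 48 mm across and 30 mm high (57 to 87 mm above the bench) with a 25 mm hole seen from above; the shank is 36 mm wide. x axis points along the lever, away from the pivot. There is free space under the lever: the plate's top is 20 mm above the bench.
- lever (a joint): swing of the relay lever about the stud (rad), counter-clockwise from above positive, 0 at mid-swing, -0.75 to 0.75. Stiff in its bush: about 2.5 N sideways on the small eye moves it, and it stays where it is left. Turning the nut does not move it.
- index_pin_top (a point): point of the tall index pin: an upright steel pin 12 mm across with a pointed top, fixed in the plate, its point 108 mm above the bench, 205 mm from the stud axis, 0.36 rad to one side or the other of the lever's mid-swing. The lever's end does not reach it (32 mm free).
- plug_top (a point): flat top of the short plug (16 mm across, 42 mm above the bench) which closes the other of the two pin holes; not the mark.
- spare_nut_c (a point): bystander: plain hexagon nut, 55 mm across flats, 29 mm thick, with no slots, lying on the plate; point at its middle
- spare_washer_c (a point): bystander: flat washer 66 mm across, 6 mm thick, lying on the plate between index pin and plug; point at its middle
- grease_tin_c (a point): bystander: tin, 60 mm across, 85 mm tall, standing on the plate; point at its middle
- rod_end_c (a point): bystander: ball-joint rod end 140 mm long, standing on its 44 mm socket, its threaded ball stud 78 mm high; point at its middle
- hammer_c (a point): bystander: hand hammer; point at its middle
- spanner_c (a point): bystander: combination spanner; point at its middle
- pin_box_c (a point): bystander: open steel box 110 x 80 x 35 mm with split pins; point at its middle
- brush_c (a point): bystander: hand brush; point at its middle

How it is judged:
On the way, in this order (a step that is already met when the one before it is completed fails the run):
1. the lever points at the index pin while the nut is still slack (y of index_pin_top in the frame of lever_end between -0.006 and 0.006 m and value of joint nut below -0.3 rad), for 0.2 s.
2. the nut is hard down on the washer, the lever still on its mark (y of index_pin_top in the frame of lever_end between -0.006 and 0.006 m and value of joint nut above -0.04 rad), for 0.1 s.
At the end, for the whole second after the job is handed in: The lever's centre line passes within 6 mm of the index pin's axis; the nut is tight (within 0.06 rad of hard down, not backed off) and has been turned on to the first slot that comes up, a pair of slots lying within 0.09 rad (5 degrees) of the cotter hole's direction; all at rest (y of index_pin_top in the frame of lever_end between -0.006 and 0.006 m and value of joint nut above -0.06 rad and value of joint thrust_washer between 0.93 and 1.17 rad and angle between the x axis of any of slot_a, slot_b, slot_c and the x axis of stud_end, either way round below 0.09 rad and velocity of joint each of nut, lever below 0.05 rad/s); the robot touches nothing.
It fails at once if a bystander (spare nut, spare washer, tin, rod end, hammer, spanner, pin box, brush) is shifted by more than 30 mm (distance of any of spare_nut_c, spare_washer_c, grease_tin_c, rod_end_c, hammer_c, spanner_c, pin_box_c, brush_c from where it was at the start of the episode above 0.03 m).
It also fails if it takes over 58 s, if anything falls off the work surface, if the arm or the gripper's body presses on something with over 40 N, if the wrist force passes 120 N, or if a joint passes its speed limit or range.

## Working session

There is one attempt and no reset: what is moved stays moved. The work goes in short steps, Python scripts to look and compute and a tool call to move; the robot and the scene stay as the last step left them, time stands still between calls to the robot, and variables do not carry over. Pictures are saved under pics/ and viewed, at most 10 in all, crops included, and the job is handed in when it is done.

Besides the shell and the picture viewer there is one more tool, called after "Call:" by a JSON object that holds its "api" and its "payload", one argument or row to a line. apply_moves: Moves the arm, as the interface text tells. Its arguments: {"type":"object","properties":{"targets":{"type":"array","items":{"type":"object","properties":{"translation":{"type":"array","items":{"type":"number"}},"twist":{"type":"number"},"gripper":{"type":"number"}}}},"grip_force":{"type":"number"}},"required":["targets"]}

```bash
mkdir -p pics; ls; cat > h.py <<'E'
import numpy as np, cv2
from scipy.spatial.transform import Rotation as R
from station import manip
def rot(q): return R.from_quat([q[1],q[2],q[3],q[0]]).as_matrix()
def cam(n):
    s=manip.state(); im=manip.camera(n); return s,im
def save(n,im): cv2.imwrite('pics/'+n+'.png',im[:,:,::-1])
E
python3 - <<'E'
from h import *
print(manip.state())
for n in ['side','top','wrist']: print(n,manip.camera_params(n))
a=manip.camera('top');b=manip.camera('side');np.save('top0.npy',a);np.save('side0.npy',b)
save('top0',cv2.resize(a,(800,600)));save('side0',cv2.resize(b,(800,600)))
E
```

```text
pics
{'clock': 0.0, 'q': array([-1.10802372e+00,  3.14232404e-01, -4.80840821e-02,  1.21018443e+00,
        4.93557263e-06,  1.57078699e+00]), 'joint_vel': array([ 0.00069639, -0.00112412,  0.00200953, -0.00121882,  0.00034946,
        0.00046697]), 'effort': array([ 1.62208249e-03, -5.39599335e+01,  3.39742076e+01,  1.92858651e-02,
        1.92154857e-04, -2.75556282e-06]), 'position': array([ 0.26760305, -0.53637527,  0.23042854]), 'orientation': array([-8.30149318e-04,  9.73347990e-01,  2.29331560e-01, -1.93048835e-04]), 'ft_force': array([-0.10254428, -0.13586305, -0.35986632]), 'ft_torque': array([ 0.01119956, -0.00701798,  0.01477337]), 'gripper_force': 0.0, 'gripper_width': 0.08513098780583106}
side {'intrinsics': array([[438.35515547,   0.        , 249.47885991],
       [  0.        , 438.35515547, 193.10172045],
       [  0.        ,   0.        ,   1.        ]]), 'xyz': array([0.31520775, 1.02060088, 0.99349635]), 'attitude': array([-0.09822922, -0.03987326,  0.4056797 ,  0.90784642])}
top {'intrinsics': array([[486.55710694,   0.        , 248.43229704],
       [  0.        , 486.55710694, 201.26600458],
       [  0.        ,   0.        ,   1.        ]]), 'xyz': array([0.37458037, 0.02376238, 1.55966775]), 'attitude': array([ 0.7078291 ,  0.0350076 , -0.03089126, -0.7048391 ])}
wrist {'intrinsics': array([[297.31863964,   0.        , 256.02920126],
       [  0.        , 297.31863964, 195.53798373],
       [  0.        ,   0.        ,   1.        ]]), 'hand_eye': array([[-6.16072147e-04,  9.58104273e-01,  2.86418963e-01,
         7.08328650e-02],
       [ 9.99999801e-01,  5.50878527e-04,  3.08195214e-04,
        -9.57448127e-04],
       [ 1.37501095e-04,  2.86419096e-01, -9.58104422e-01,
        -1.42615850e-01],
       [ 0.00000000e+00,  0.00000000e+00,  0.00000000e+00,
         1.00000000e+00]])}
```

View pics/top0.png

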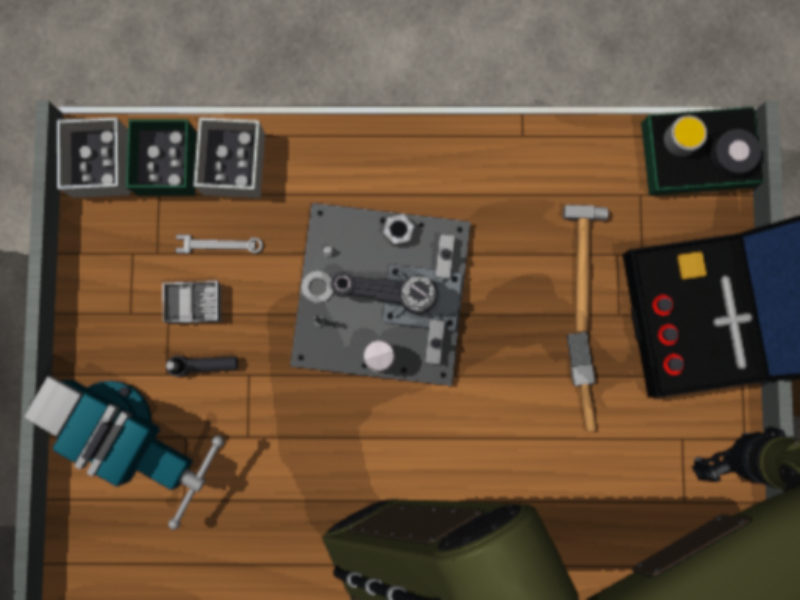

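View pics/side0.png

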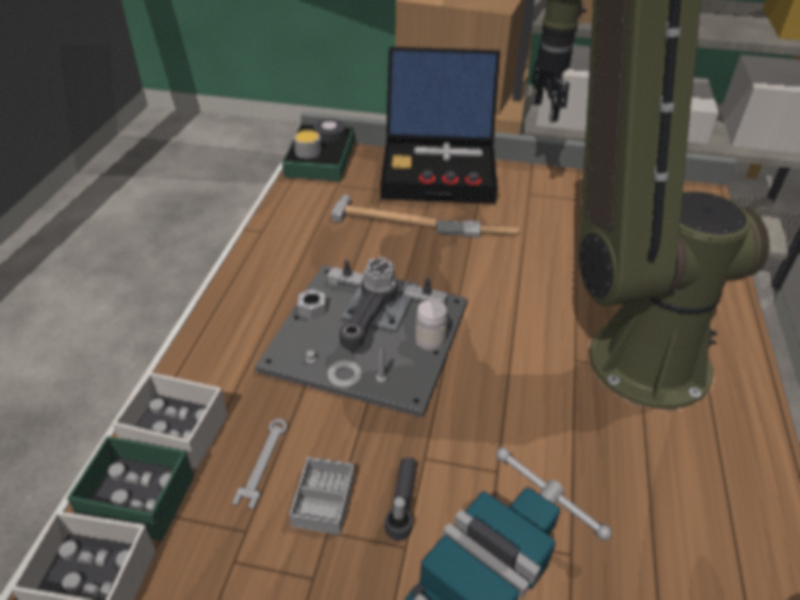

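The top view shows the nut at about (419,293), the lever eye at (343,283), the pin streak at (318–345,322), the plug at (329,251), the spare washer at (318,287) and the tin at (378,355), all in 800-px scale. In the side view the nut is at (379,268), the eye at (352,332) and the pin tip near (381,348).

```bash
cat >> h.py <<'E'
def ray(n,u,v):
    p=manip.camera_params(n);K=p['intrinsics']
    d=np.array([(u-K[0,2])/K[0,0],-(v-K[1,2])/K[1,1],-1.]);return p['xyz'],rot(p['attitude'])@d
def plane(n,u,v,z):
    o,d=ray(n,u,v);return o+d*(z-o[2])/d[2]
def wray(s,u,v):
    p=manip.camera_params('wrist');K=p['intrinsics'];H=p['hand_eye']
    x,y=u-K[0,2],v-K[1,2];r=np.hypot(x,y);t=r/K[0,0]
    d=np.array([np.sin(t)*x/r,-np.sin(t)*y/r,-np.cos(t)])
    M=rot(s['orientation']);return s['position']+M@H[:3,3],M@H[:3,:3]@d
def wplane(s,u,v,z):
    o,d=wray(s,u,v);return o+d*(z-o[2])/d[2]
def wproj(s,P):
    p=manip.camera_params('wrist');K=p['intrinsics'];H=p['hand_eye']
    M=rot(s['orientation']);c=H[:3,:3].T@(M.T@(np.array(P)-s['position'])-H[:3,3])
    t=np.arccos(-c[2]/np.linalg.norm(c));a=np.arctan2(-c[1],c[0]);r=K[0,0]*t
    return K[0,2]+r*np.cos(a),K[1,2]+r*np.sin(a)
E
python3 - <<'E'
from h import *
f=.64
for n,c,u,v,z in [('stud','top',419,292,.134),('stud','side',379,263,.134),('eye','top',343,283,.087),('eye','side',352,330,.087),('pin','top',318,319,.108),('pin','side',381,347,.108),('plug','top',328,251,.042),('plug','side',311,353,.042),('tin','top',378,355,.105)]:
    print(n,c,plane(c,u*f,v*f,z).round(4))
s=manip.state();print(R.from_matrix(rot(s['orientation'])).as_matrix().round(3))
a=np.load('top0.npy')[110:260,170:320];b=np.load('side0.npy')[150:270,160:310]
save('crops',np.hstack([cv2.resize(a,(400,400),interpolation=cv2.INTER_CUBIC),cv2.resize(b,(400,400),interpolation=cv2.INTER_CUBIC)]))
E
```

```text
stud top [ 0.5507 -0.0256  0.134 ]
stud side [ 0.5567 -0.0265  0.134 ]
eye top [0.5737 0.1212 0.087 ]
eye side [0.5747 0.1252 0.087 ]
pin top [0.5011 0.1671 0.108 ]
pin side [0.5067 0.1771 0.108 ]
plug top [0.6449 0.1552 0.042 ]
plug side [0.6484 0.1591 0.042 ]
tin top [0.4327 0.0517 0.105 ]
[[ 0.895  0.446 -0.001]
 [ 0.446 -0.895  0.001]
 [-0.    -0.002 -1.   ]]
```

View pics/crops.png

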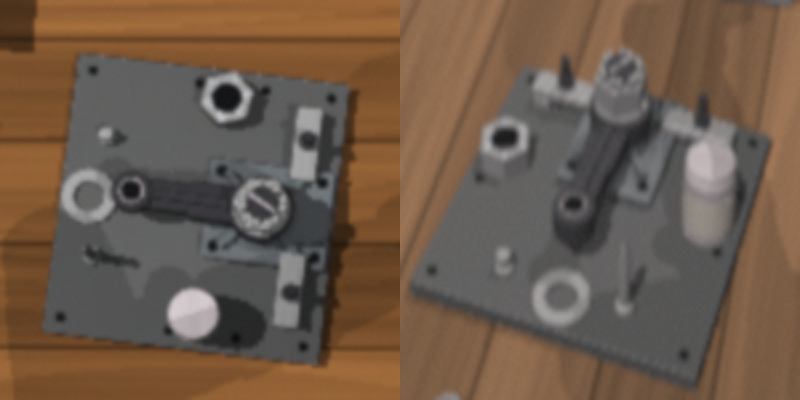

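Rough fixes in metres: stud (0.552, −0.026), pin tip (0.504, 0.173), eye (0.574, 0.123). So the lever has to swing about 22° counter-clockwise, towards −x. I'll move above it for a wrist look.

Call:
{"api": "apply_moves", "payload": {
  "targets": [
    {"translation": [2, 3.5, 1], "twist": 0, "gripper": 0},
    {"translation": [5, 8.5, 3], "twist": 8, "gripper": 0},
    {"translation": [8, 14, 5], "twist": 16, "gripper": 0},
    {"translation": [11, 19, 6], "twist": 24, "gripper": 0},
    {"translation": [14, 24.5, 7], "twist": 32, "gripper": 0},
    {"translation": [17, 30, 7], "twist": 40, "gripper": 0},
    {"translation": [20, 35, 7], "twist": 48, "gripper": 0},
    {"translation": [23, 40.5, 7], "twist": 56, "gripper": 0}
  ]
}}

```text
clock: 1.1
position: [0.4984, -0.1303, 0.3011]
orientation: [0.0, 0.75, 0.661, -0.0]
ft_force: [0.4, -0.2, 0.2]
gripper_width: -0.0002
gripper_force: 0.0
```

Call:
{"api": "apply_moves", "payload": {
  "targets": [
    {"translation": [3, 5, 0], "twist": 7.5, "gripper": 0},
    {"translation": [6, 10, 0], "twist": 7.5, "gripper": 0},
    {"translation": [9, 15, 0], "twist": 7.5, "gripper": 0},
    {"translation": [12, 20, 0], "twist": 7.5, "gripper": 0},
    {"translation": [12.5, 21, 0], "twist": 7.5, "gripper": 0},
    {"translation": [12.5, 21, 0], "twist": 7.5, "gripper": 0},
    {"translation": [12.5, 21, 0], "twist": 7.5, "gripper": 0}
  ]
}}

```text
clock: 1.98
position: [0.6222, 0.0767, 0.3013]
orientation: [-0.0, 0.707, 0.707, -0.0]
ft_force: [0.3, 0.6, 0.7]
gripper_width: -0.0001
gripper_force: 0.0
```

```bash
python3 - <<'E'
from h import *
s,im=cam('wrist');np.save('w1.npy',im);print(s['clock'],s['q'].round(3),s['position'].round(4))
save('w1',cv2.resize(im,(800,600),interpolation=cv2.INTER_CUBIC))
for P in [(.552,-.026,.134),(.504,.173,.108),(.574,.123,.087)]: print(np.array(wproj(s,P))/.64)
E
```

```text
1.975 [ 0.123  0.352  0.164  1.383 -0.     1.695] [0.6222 0.0767 0.3013]
[312.28124965 408.80379026]
[242.93194366 144.66630814]
[340.57506348 205.65570394]
```

View pics/w1.png

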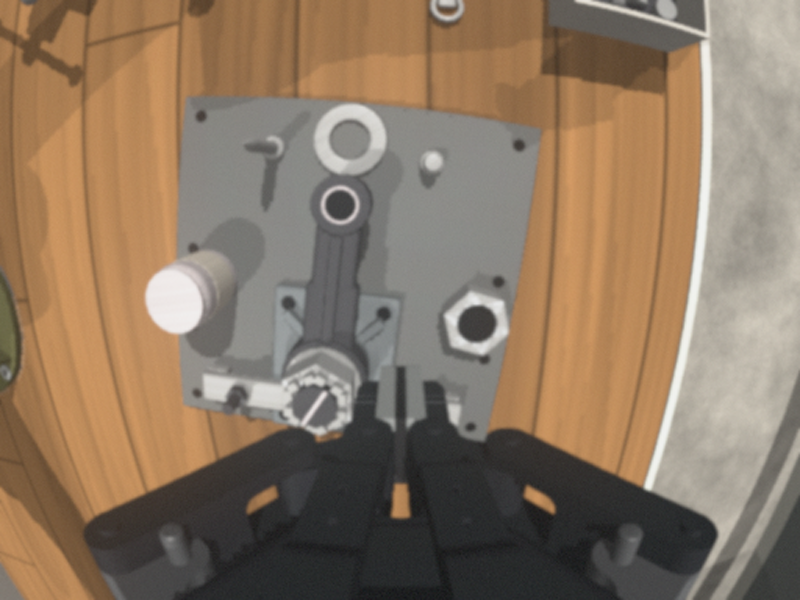

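The wrist view shows the stud centre at about (315,407) with its line running from (303,424) to (327,390). The pin tip is at (248,147) and the eye at (341,205).

```bash
python3 - <<'E'
from h import *
s=manip.state();im=np.load('w1.npy')
S=wplane(s,315*.64,407*.64,.134);P=wplane(s,248*.64,147*.64,.108);E=wplane(s,341*.64,205*.64,.087)
print(S.round(4),P.round(4),E.round(4),np.hypot(*(P-S)[:2]),np.hypot(*(E-S)[:2]))
a=lambda d:np.degrees(np.arctan2(d[1],d[0]))
print('pin',a(P-S),'lever',a(E-S))
A=wplane(s,303*.64,424*.64,.134);B=wplane(s,327*.64,390*.64,.134);print('line',a(B-A))
x,y=int(315*.64),int(407*.64)
save('w1c',cv2.resize(im[y-42:y+33,x-50:x+50],(800,600),interpolation=cv2.INTER_CUBIC));print(x,y)
E
```

```text
[ 0.5543 -0.0245  0.134 ] [0.5081 0.1709 0.108 ] [0.5745 0.1234 0.087 ] 0.20081133828094358 0.14929325931920323
pin 103.30970759186735 lever 82.23670075692684
line 55.2540168290438
201 260
```

View pics/w1c.png

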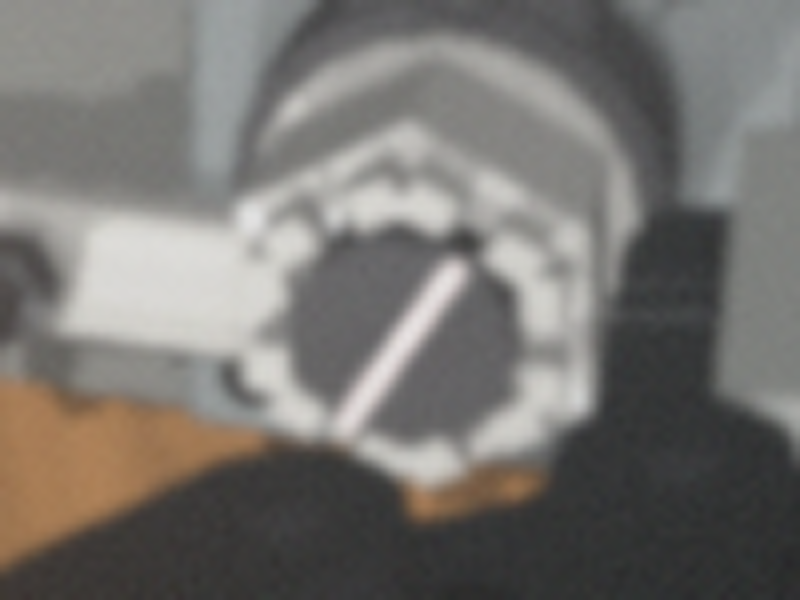

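Call:
{"api": "apply_moves", "payload": {
  "targets": [
    {"translation": [1.5, 4.7, -3], "twist": 0, "gripper": 0},
    {"translation": [1.5, 4.7, -9], "twist": 0, "gripper": 0},
    {"translation": [1.5, 4.7, -15], "twist": 0, "gripper": 0},
    {"translation": [1.5, 4.7, -20], "twist": 0, "gripper": 0},
    {"translation": [1.5, 4.7, -23], "twist": 0, "gripper": 0},
    {"translation": [1.5, 4.7, -23.4], "twist": 0, "gripper": 0},
    {"translation": [1.5, 4.7, -23.4], "twist": 0, "gripper": 0}
  ]
}}

```text
clock: 2.9
position: [0.6384, 0.1243, 0.0686]
orientation: [0.0, 0.707, 0.707, 0.001]
ft_force: [1.9, 0.1, 0.2]
gripper_width: -0.0003
gripper_force: 0.0
```

Call:
{"api": "apply_moves", "payload": {
  "targets": [
    {"translation": [-1, 0, 0], "twist": 0, "gripper": 0},
    {"translation": [-2, 0, 0], "twist": 0, "gripper": 0},
    {"translation": [-3, 0, 0], "twist": 0, "gripper": 0},
    {"translation": [-4, 0, 0], "twist": 0, "gripper": 0},
    {"translation": [-5, 0, 0], "twist": 0, "gripper": 0},
    {"translation": [-6, 0, 0], "twist": 0, "gripper": 0},
    {"translation": [-6.6, 0, 0], "twist": 0, "gripper": 0},
    {"translation": [-6.6, 0, 0], "twist": 0, "gripper": 0}
  ]
}}

```text
clock: 3.9
position: [0.5704, 0.1245, 0.0669]
orientation: [-0.0, 0.707, 0.707, -0.001]
ft_force: [0.1, -0.2, 0.0]
gripper_width: 0.0001
gripper_force: 0.0
```

```bash
python3 - <<'E'
from h import *
s,im=cam('wrist');np.save('w2.npy',im);print(s['clock'],s['position'].round(4),s['ft_force'].round(2))
save('w2',cv2.resize(im,(800,600),interpolation=cv2.INTER_CUBIC))
for P in [(.5535,-.025,.134),(.507,.172,.108),(.535,.123,.087)]: print(np.array(wproj(s,P))/.64)
E
```

```text
3.9 [0.5704 0.1245 0.0669] [ 0.1  -0.19  0.01]
[366.06307151 747.34600923]
[154.24253849 286.11649264]
[293.34903019 421.70033705]
```

View pics/w2.png

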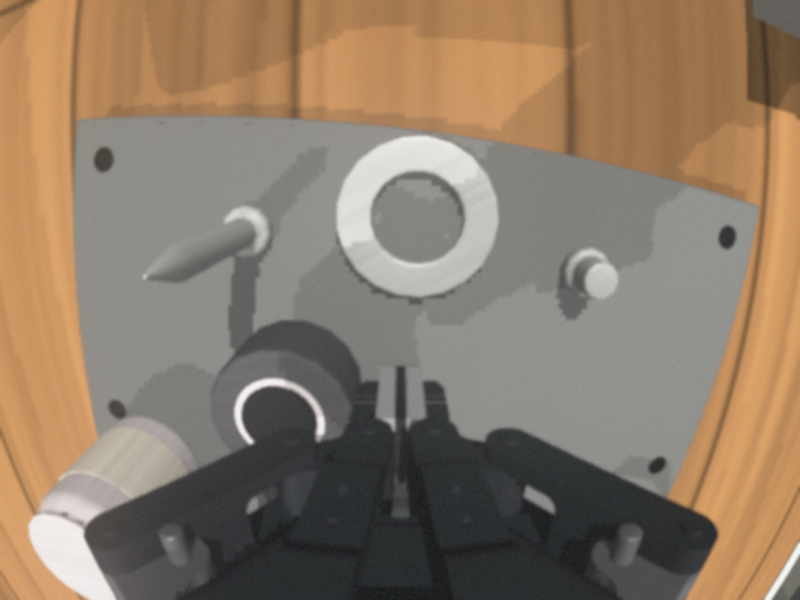

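The pin tip is at (146,277). The eye's chamfer ring spans 234–327 with its top at 378, so its centre is at about (280,422). The finger is in contact on the eye's right side.

```bash
python3 - <<'E'
from h import *
s=manip.state();f=.64
P=wplane(s,146*f,277*f,.108);E=wplane(s,280*f,422*f,.087);L=wplane(s,234*f,418*f,.087);Rr=wplane(s,327*f,422*f,.087)
print(P,E,L,Rr)
for S in [(.5535,-.025),(.5543,-.0245),(.552,-.026)]:
    S=np.array(S);d=P[:2]-S;e=E[:2]-S
    print(np.hypot(*d),np.hypot(*e),np.degrees(np.arctan2(d[1],d[0])),np.degrees(np.arctan2(e[1],e[0])))
E
```

```text
[0.50508237 0.17441221 0.108     ] [0.53083428 0.12275358 0.087     ] [0.51545228 0.12332824 0.087     ] [0.5458769  0.12337523 0.087     ]
0.2052059887950947 0.14948196085013704 103.64742071301661 98.72131037424583
0.20491081921336074 0.14911156289123867 103.89778331868739 99.05428760598625
0.20583080278865357 0.15025184400587782 103.17598023364779 98.09809360827305
```

Call:
{"api": "apply_moves", "payload": {
  "targets": [
    {"translation": [-0.6, 0, 0], "twist": 0, "gripper": 0},
    {"translation": [-1.2, 0, 0], "twist": 0, "gripper": 0},
    {"translation": [-1.3, 0, 0], "twist": 0, "gripper": 0},
    {"translation": [-1.3, 0, 0], "twist": 0, "gripper": 0},
    {"translation": [1.0, 0, 0], "twist": 0, "gripper": 0},
    {"translation": [3.0, 0, 0], "twist": 0, "gripper": 0},
    {"translation": [3.5, -1, 5], "twist": 0, "gripper": 0}
  ]
}}

```text
clock: 4.82
position: [0.6041, 0.115, 0.1136]
orientation: [-0.003, 0.707, 0.708, -0.003]
ft_force: [-0.2, 0.7, -0.1]
gripper_width: -0.0001
gripper_force: 0.0
```

Call:
{"api": "apply_moves", "payload": {
  "targets": [
    {"translation": [0, -3, 5], "twist": 0, "gripper": 0},
    {"translation": [-1, -6, 10], "twist": 0, "gripper": 0},
    {"translation": [-2, -9, 14], "twist": 0, "gripper": 8.5},
    {"translation": [-4, -12, 16], "twist": 0, "gripper": 8.5},
    {"translation": [-5, -13, 16], "twist": 0, "gripper": 8.5},
    {"translation": [-5, -13, 16], "twist": 0, "gripper": 8.5},
    {"translation": [-5, -13, 16], "twist": 0, "gripper": 8.5}
  ]
}}

```text
clock: 5.7
position: [0.5565, -0.0141, 0.276]
orientation: [-0.001, 0.707, 0.707, -0.0]
ft_force: [-0.3, 0.0, 0.2]
gripper_width: 0.0853
gripper_force: 0.0
```

```bash
python3 - <<'E'
from h import *
s,im=cam('wrist');np.save('w3.npy',im);print(s['clock'],s['position'].round(4),s['q'].round(2))
save('w3',cv2.resize(im,(800,600),interpolation=cv2.INTER_CUBIC))
for P in [(.5535,-.025,.134),(.505,.1744,.108),(.518,.1215,.087)]: print(np.array(wproj(s,P))/.64)
E
```

```text
5.7 [ 0.5565 -0.0141  0.276 ] [-0.03  0.22 -0.07  1.28  0.    1.54]
[399.40650117 303.71976908]
[327.31197243   7.54089732]
[349.17542155  84.78579128]
```

View pics/w3.png

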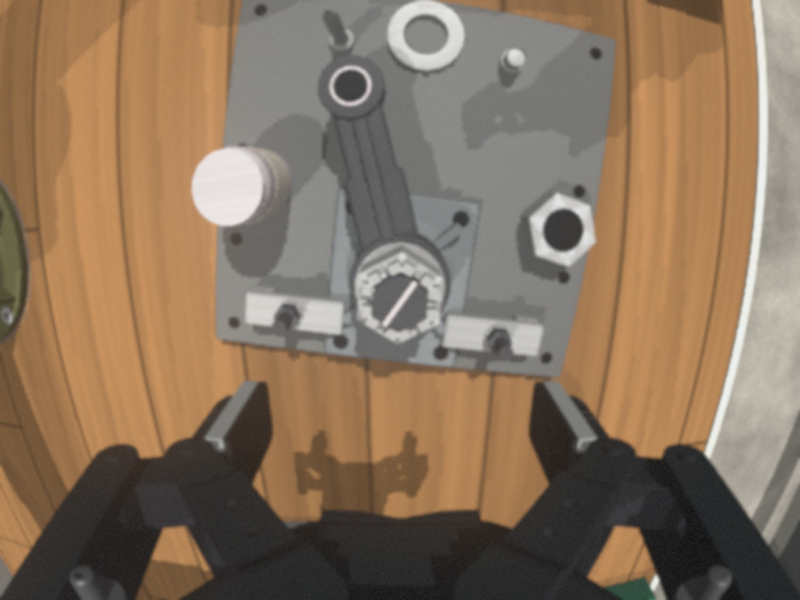

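This view shows the stud at (400,303), the eye at (350,86) and the pin tip at about (328,12). I'll compute the alignment and zoom in on the nut.

```bash
python3 - <<'E'
from h import *
s=manip.state();im=np.load('w3.npy');f=.64
a=lambda d:np.degrees(np.arctan2(d[1],d[0]))
g=im.astype(int).min(2)
# stud disc line: bright inside radius 10px of centre
cx,cy=400*f,303*f
yy,xx=np.mgrid[:384,:512];disc=np.hypot(xx-cx,yy-cy)<11
m=disc&(g>165);ys,xs=np.nonzero(m);W=g[m]
pts=np.array([wplane(s,x,y,.134)[:2] for x,y in zip(xs,ys)])
c=pts.mean(0);u,sv,vt=np.linalg.svd(pts-c);print('line',len(pts),c,a(vt[0])%180,sv)
S=wplane(s,400*f,303*f,.134);P=wplane(s,328*f,12*f,.108)
# eye ring: bright
d2=(np.hypot(xx-350*f,yy-86*f)<18)&(g>150);ys,xs=np.nonzero(d2)
(ex,ey),_,_=cv2.fitEllipse(np.c_[xs,ys].astype(np.float32));E=wplane(s,ex,ey,.087)
print('ring',ex/f,ey/f,len(xs),S,P,E)
for C in [S[:2],c,np.array([.5535,-.025])]:
  for Q in [P[:2],np.array([.505,.1744])]:
    print(a(Q-C),a(E[:2]-C),np.hypot(*(Q-C)),np.hypot(*(E[:2]-C)))
# polar unwarp of crown top plane z=.131.. around c
img=np.zeros((300,300,3),np.uint8);S0=c
for i in range(300):
  for j in range(300):
    X=S0[0]+(j-150)*.00027;Y=S0[1]-(i-150)*.00027
    q=wproj(s,(X,Y,.126));img[i,j]=cv2.getRectSubPix(im,(1,1),q)[0,0]
save('rect',cv2.resize(img,(600,600),interpolation=cv2.INTER_CUBIC))
E
```

```text
line 77 [ 0.55361187 -0.02423262] 55.15673461345398 [0.05660492 0.00895945]
ring 349.7037887573242 85.06775498390198 206 [ 0.55403183 -0.02451338  0.134     ] [0.50562884 0.17098927 0.108     ] [0.51848283 0.12130069 0.087     ]
103.90579270905427 103.70124364995857 0.2014053999374014 0.15008489570793368
103.84726252371243 103.70124364995857 0.20486740533646147 0.15008489570793368
103.8088386486136 103.57054584875206 0.20103222582902294 0.1497130401292764
103.75184317606958 103.57054584875206 0.20449457469346055 0.1497130401292764
103.72597154874131 103.46054897966818 0.20175093747910597 0.1504330253390549
103.67057391515132 103.46054897966818 0.20521357167594934 0.1504330253390549Traceback (most recent call last):
  File "<stdin>", line 24, in <module>
  File "h.py", line 21, in wproj
    p=manip.camera_params('wrist');K=p['intrinsics'];H=p['hand_eye']
ValueError: time passes only in moves, steps and waits
```

The lever is within about 0.2° of the mark. The rectification loop made too many calibration calls, so I'll use a plain crop of the nut instead.

```bash
python3 - <<'E'
from h import *
im=np.load('w3.npy');save('nut',cv2.resize(im[164:224,216:296],(800,600),interpolation=cv2.INTER_CUBIC))
E
```

```text
(no output)
```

View pics/nut.png

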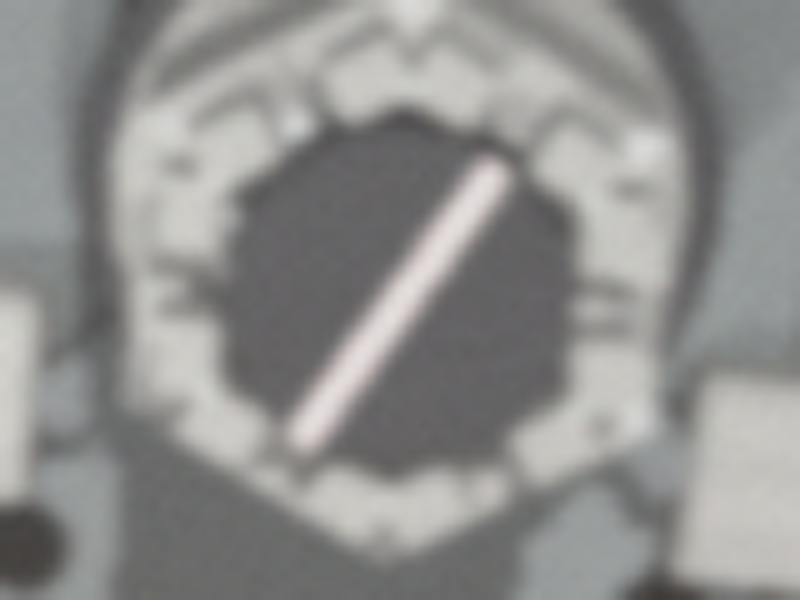

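A slot pair lies at about −3°, so the total clockwise turn will be about 122° or 182°; the torque will show which. I'll go over the stud and twist by +117° so the fingers close along a slot.

Call:
{"api": "apply_moves", "payload": {
  "targets": [
    {"translation": [-0.1, -0.4, 0], "twist": 9, "gripper": 8.5},
    {"translation": [-0.27, -1.0, 0], "twist": 19, "gripper": 8.5},
    {"translation": [-0.27, -1.0, 0], "twist": 29, "gripper": 8.5},
    {"translation": [-0.27, -1.0, 0], "twist": 39, "gripper": 8.5},
    {"translation": [-0.27, -1.0, 0], "twist": 49, "gripper": 8.5},
    {"translation": [-0.27, -1.0, 0], "twist": 59, "gripper": 8.5},
    {"translation": [-0.27, -1.0, 0], "twist": 69, "gripper": 8.5},
    {"translation": [-0.27, -1.0, 0], "twist": 79, "gripper": 8.5}
  ]
}}

```text
clock: 6.75
position: [0.5543, -0.024, 0.2763]
orientation: [-0.001, 0.092, 0.996, 0.0]
ft_force: [0.0, 0.2, -0.5]
gripper_width: 0.085
gripper_force: 0.0
```

Call:
{"api": "apply_moves", "payload": {
  "targets": [
    {"translation": [0, 0, -2], "twist": 10, "gripper": 8.5},
    {"translation": [0, 0, -5], "twist": 20, "gripper": 8.5},
    {"translation": [0, 0, -8], "twist": 30, "gripper": 8.5},
    {"translation": [0, 0, -10], "twist": 38, "gripper": 8.5},
    {"translation": [0, 0, -12], "twist": 38, "gripper": 8.5},
    {"translation": [0, 0, -12], "twist": 38, "gripper": 8.5}
  ]
}}

```text
clock: 7.5
position: [0.5526, -0.0241, 0.155]
orientation: [-0.002, -0.234, 0.972, 0.001]
ft_force: [0.9, -0.3, 0.9]
gripper_width: 0.0848
gripper_force: 0.0
```

```bash
python3 - <<'E'
from h import *
s,im=cam('wrist');print(s['clock'],s['position'].round(4),s['q'].round(2),R.from_matrix(rot(s['orientation'])).as_matrix()[:2,0],s['ft_force'].round(2),s['ft_torque'].round(3))
M=rot(s['orientation']);print('yaw',np.degrees(np.arctan2(M[1,0],M[0,0])))
np.save('w4.npy',im);save('w4',cv2.resize(im,(640,480)))
E
```

```text
7.5 [ 0.5526 -0.0241  0.155 ] [-0.04  0.27 -0.28  1.02  0.   -0.52] [-0.89034956 -0.45526095] [ 0.94 -0.26  0.87] [ 0.025  0.018 -0.006]
yaw -152.91805270331213
```

View pics/w4.png

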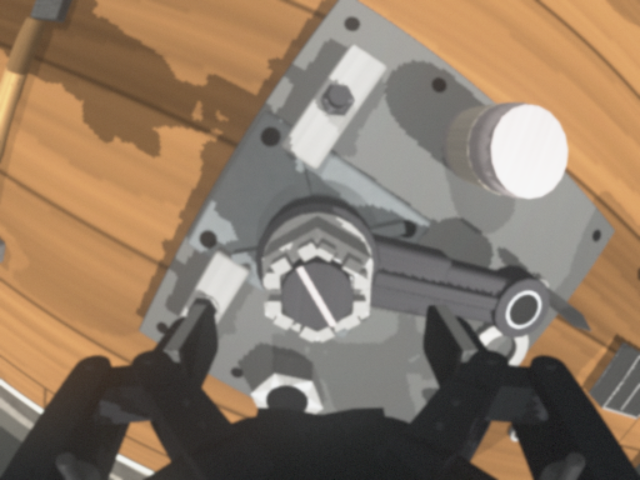

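The nut is centred between the open fingers at about (318,295), with a slot along the closing line. I'll descend and grip.

Call:
{"api": "apply_moves", "payload": {
  "targets": [
    {"translation": [0.1, 0, -2], "twist": 0, "gripper": 8.5},
    {"translation": [0.1, 0, -4], "twist": 0, "gripper": 8.5},
    {"translation": [0.1, 0, -5.5], "twist": 0, "gripper": 8.5},
    {"translation": [0.1, 0, -5.8], "twist": 0, "gripper": 7},
    {"translation": [0.1, 0, -5.8], "twist": 0, "gripper": 5.2},
    {"translation": [0.1, 0, -5.8], "twist": 0, "gripper": 5.2},
    {"translation": [0.1, 0, -5.8], "twist": 0, "gripper": 5.2},
    {"translation": [0.1, 0, -5.8], "twist": 0, "gripper": 5.2}
  ],
  "grip_force": 40
}}

```text
clock: 8.55
position: [0.5553, -0.0248, 0.0999]
orientation: [0.0, -0.234, 0.972, 0.0]
ft_force: [-2.7, 2.2, 6.5]
gripper_width: 0.0541
gripper_force: 43.3
```

```bash
cat > st.py <<'E'
from h import *
s=manip.state();M=rot(s['orientation'])
print(s['clock'],s['position'].round(4),'q6',s['q'][5].round(3),'yaw',np.degrees(np.arctan2(M[1,0],M[0,0])).round(2),s['ft_force'].round(2),s['ft_torque'].round(3),'eff6',s['effort'][5].round(3),s['gripper_width'],s['gripper_force'])
E
python3 st.py
```

```text
8.55 [ 0.5553 -0.0248  0.0999] q6 -0.517 yaw -152.98 [-2.67  2.19  6.54] [0.459 0.485 0.015] eff6 0.035 0.05408639011335277 43.27567756175995
```

Call:
{"api": "apply_moves", "payload": {
  "targets": [
    {"translation": [0, 0, 0], "twist": -8, "gripper": 5.2},
    {"translation": [0, 0, -0.01], "twist": -16, "gripper": 5.2},
    {"translation": [0, 0, -0.02], "twist": -24, "gripper": 5.2},
    {"translation": [0, 0, -0.03], "twist": -32, "gripper": 5.2},
    {"translation": [0, 0, -0.04], "twist": -40, "gripper": 5.2},
    {"translation": [0, 0, -0.04], "twist": -48, "gripper": 5.2},
    {"translation": [0, 0, -0.05], "twist": -56, "gripper": 5.2}
  ]
}}

```text
clock: 9.43
position: [0.5553, -0.0245, 0.0994]
orientation: [0.0, 0.252, 0.968, 0.001]
ft_force: [-2.3, 2.9, 5.4]
gripper_width: 0.0542
gripper_force: 43.4
```

```bash
python3 st.py
```

```text
9.425 [ 0.5553 -0.0245  0.0994] q6 0.465 yaw 150.77 [-2.33  2.92  5.36] [0.591 0.505 0.053] eff6 -1.08 0.05420997607025168 43.44527721405029
```

Call:
{"api": "apply_moves", "payload": {
  "targets": [
    {"translation": [0, 0, -0.01], "twist": -8, "gripper": 5.2},
    {"translation": [0, 0, -0.01], "twist": -12, "gripper": 5.2}
  ]
}}

```text
clock: 9.68
position: [0.5554, -0.0245, 0.0993]
orientation: [0.0, 0.351, 0.936, 0.001]
ft_force: [-2.2, 3.6, 4.2]
gripper_width: 0.0539
gripper_force: 43.5
```

```bash
python3 st.py
```

```text
9.675 [ 0.5554 -0.0245  0.0993] q6 0.673 yaw 138.88 [-2.22  3.58  4.24] [0.628 0.525 0.024] eff6 -0.325 0.05385595798002221 43.459367752075195
```

Call:
{"api": "apply_moves", "payload": {
  "targets": [
    {"translation": [0, 0, -0.01], "twist": -8, "gripper": 5.2},
    {"translation": [0, 0, -0.01], "twist": -12, "gripper": 5.2}
  ]
}}

```text
clock: 9.93
position: [0.5554, -0.0244, 0.0992]
orientation: [0.0, 0.447, 0.894, 0.001]
ft_force: [-1.9, 3.5, 4.4]
gripper_width: 0.0541
gripper_force: 43.4
```

```bash
python3 st.py
```

```text
9.925 [ 0.5554 -0.0244  0.0992] q6 0.882 yaw 126.88 [-1.91  3.52  4.41] [0.68  0.497 0.126] eff6 -0.328 0.05410943951295586 43.445996046066284
```

Call:
{"api": "apply_moves", "payload": {
  "targets": [
    {"translation": [0, 0, -0.01], "twist": -8, "gripper": 5.2},
    {"translation": [0, 0, -0.01], "twist": -12, "gripper": 5.2}
  ]
}}

```text
clock: 10.18
position: [0.5555, -0.0244, 0.0991]
orientation: [0.0, 0.538, 0.843, 0.001]
ft_force: [-2.4, 3.1, 5.4]
gripper_width: 0.0542
gripper_force: 43.4
```

```bash
python3 st.py
```

```text
10.175 [ 0.5555 -0.0244  0.0991] q6 1.092 yaw 114.9 [-2.35  3.14  5.42] [0.583 0.518 0.552] eff6 0.086 0.05421564600277992 43.40506732463837
```

The torque rose to 0.55 N·m between yaw 127° and 115°, so the nut is tight. The first line-up is at yaw 85.2°, 29.7° further clockwise.

Call:
{"api": "apply_moves", "payload": {
  "targets": [
    {"translation": [0, 0, 0], "twist": -5, "gripper": 5.2},
    {"translation": [0, 0, 0], "twist": -10, "gripper": 5.2},
    {"translation": [0, 0, 0], "twist": -15, "gripper": 5.2},
    {"translation": [0, 0, 0], "twist": -20, "gripper": 5.2},
    {"translation": [0, 0, 0], "twist": -25, "gripper": 5.2},
    {"translation": [0, 0, 0], "twist": -29, "gripper": 5.2},
    {"translation": [0, 0, 0], "twist": -30, "gripper": 5.2},
    {"translation": [0, 0, 0], "twist": -30, "gripper": 5.2}
  ]
}}

```text
clock: 11.18
position: [0.5556, -0.0244, 0.0991]
orientation: [-0.0, 0.737, 0.676, 0.001]
ft_force: [-1.4, 4.2, 5.8]
gripper_width: 0.054
gripper_force: 43.5
```

```bash
python3 st.py
```

```text
11.175 [ 0.5556 -0.0244  0.0991] q6 1.612 yaw 85.11 [-1.37  4.21  5.82] [0.782 0.39  0.307] eff6 0.354 0.05399040103227094 43.52549135684967
```

Call:
{"api": "apply_moves", "payload": {
  "targets": [
    {"translation": [0, 0, 0], "twist": 0, "gripper": 6.5},
    {"translation": [0, 0, 0], "twist": 0, "gripper": 8.5},
    {"translation": [0, 0, 0], "twist": 0, "gripper": 8.5},
    {"translation": [0, 0, 0], "twist": 0, "gripper": 8.5},
    {"translation": [0, 0, 3], "twist": 0, "gripper": 8.5},
    {"translation": [0, 0, 8], "twist": 0, "gripper": 8.5},
    {"translation": [0, 0, 13], "twist": 0, "gripper": 8.5},
    {"translation": [0, 0.5, 18], "twist": 0, "gripper": 8.5}
  ]
}}

```text
clock: 12.18
position: [0.5549, -0.0203, 0.2801]
orientation: [0.0, 0.737, 0.676, -0.0]
ft_force: [1.0, -0.3, 0.7]
gripper_width: 0.0848
gripper_force: 0.0
```

Call:
{"api": "apply_moves", "payload": {
  "targets": [
    {"translation": [0, 0.2, 0], "twist": 0, "gripper": 8.5},
    {"translation": [0, 0.2, 0], "twist": 0, "gripper": 8.5},
    {"translation": [0, 0.2, 0], "twist": 0, "gripper": 8.5}
  ]
}}

```text
clock: 12.55
position: [0.5542, -0.0181, 0.2769]
orientation: [-0.001, 0.737, 0.676, -0.001]
ft_force: [0.2, -1.1, 0.1]
gripper_width: 0.0847
gripper_force: 0.0
```

```bash
python3 - <<'E'
from h import *
s,im=cam('wrist');f=.64
c=wproj(s,(.5537,-.0243,.131));x,y=map(int,c)
e=wproj(s,(.5185,.1213,.087));yy,xx=np.mgrid[:384,:512];g=im.astype(int).min(2)
ys,xs=np.nonzero((np.hypot(xx-e[0],yy-e[1])<18)&(g>150));(ex,ey),_,_=cv2.fitEllipse(np.c_[xs,ys].astype(np.float32))
print(e,ex,ey,wplane(s,ex,ey,.087),s['position'],s['clock'])
a=cv2.resize(im,(400,300));b=cv2.resize(im[y-30:y+30,x-40:x+40],(800,600),interpolation=cv2.INTER_CUBIC)
b[:150,:200]=cv2.resize(im,(200,150));save('fin',b)
E
```

```text
(np.float64(215.3440374180829), np.float64(54.32197558820263)) 215.25369262695312 54.33708953857422 [0.51839844 0.12129573 0.087     ] [ 0.55418914 -0.01806284  0.27685205] 12.55
```

View pics/fin.png

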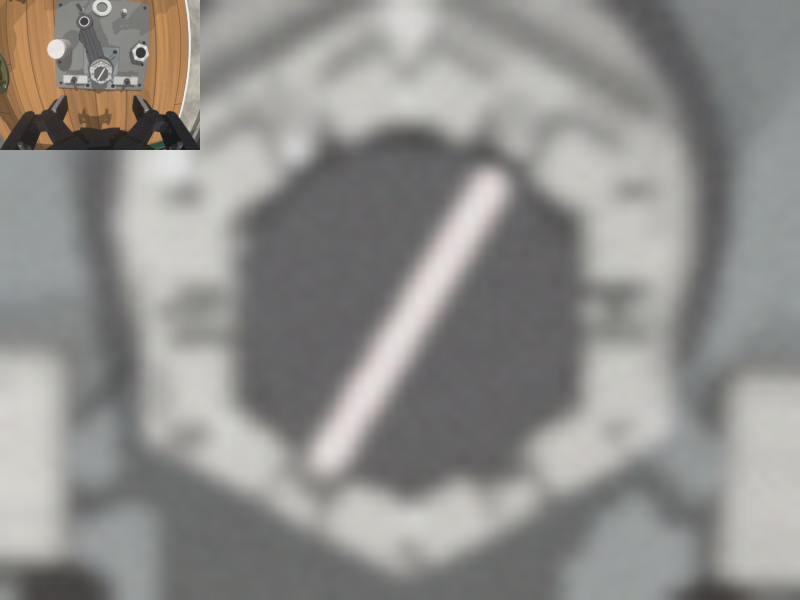

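The slots now sit at 0°, 60° and 120° in the image and the scribed line at about 59.5°, so a slot is on the cotter hole. The lever has not moved. Handing in.

```bash
python3 -c "
from station import manip
print(manip.finish_job())"
```

```text
the job is handed in; nothing more can be done
None
```

I handed the job in at about 12.6 s: by camera the lever points at the index pin to within about 1 mm, and the nut is tight with a slot within about 1° of the cotter hole. The gripper is clear of everything, and the hand-in gave no verdict.

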